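# Pack the palette, hook the lid on and clasp the make-up case

## Robot

A 6-joint arm with a two-finger parallel gripper is mounted at the origin on the work surface. World frame = base frame: x ahead of the robot, y to its left, z up, the work surface at z = 0. Lengths are in m, angles in rad, forces in N, time in s.
With the tool pointing down it reaches from about 0.35 to 0.775 m from the base axis. Payload 5.5 kg.
Tool frame: the origin (TCP) lies midway between the tips of the shut fingers; the grasp point (between the pads) lies 19 mm behind it; z points along the fingers, y is the direction in which the jaws open and shut (so a half turn about z gives the same grasp; the last joint's range is limited). The gripper opens to 85 mm and grips with 20 to 120 N. Pads are 22 mm wide; open, the fingers measure 114 mm over their backs; the gripper's body (76 mm by 85 mm) begins 54 mm behind the grasp point. The pads swing forward as they close: fully open they stand 13 mm farther back than shut.
Start: joints at [-1.488, 0.313, 0.046, 1.304, 0, 1.431], TCP at [0.127, -0.561, 0.231] pointing down, gripper open.
Joint ranges: [-2.76, 2.76], [-0.86, 1.69], [-1.03, 1.26], [-2.2, 2.34], [-1.47, 1.5], [-3.14, 3.14]. Speed limits (rad/s): [2.57, 2.57, 3.14, 3.14, 3.14, 3.14].

## Interface

Orientations are given as a unit quaternion [w, x, y, z].
In Python, from workcell import env, vision, order gives the robot as it stands.
- The arm moves only by the shell command python3 -m jog 'ROWS' [FORCE]. ROWS is JSON, a list of rows, each an object with "twist": the turn, a rotation vector about the tool's x, y, z in degrees, a list of three; "offset": the shift along the tool's x, y, z in mm, a list of three; "jaw": the closure, from -1 (fully open) to 1 (shut). A call has 1 to 12 rows; each row is the pose to reach, as a shift and turn from the pose measured when the call began, along the tool's axes at that moment; what a row does not reach only later rows make up. A row lasts 1/10 s, in which the tool goes at most 50 mm and 8.59 degrees, less where a joint would pass 70% of its speed; a pose out of reach is approached as far as the arm can. A call with a gripper value outside its range is refused whole. The fingers move at their own pace and stop on an object; FORCE is the grip in N (left out, the last holds). Time passes only in rows, so rows that repeat a pose let the fingers close. It gives the time, the measured TCP pose, the force and the opening at its end, in the units of the state.
- env.get_state(): the state, without advancing time (a new reading comes with each control period).
- vision.read_camera(name): name is "scene" or "top"; returns the picture (480x640x3 uint8, red, green, blue); there is no depth.
- vision.camera_params(name): a dict with "mtx" (3x3 intrinsics, pixels), "R" (3x3) and "t" (3): a world point X has camera coordinates R X + t. Camera axes: x right, y down, z forward; pixel columns grow to the right and rows downward; lengths in m; the calibration is good to about 2 mm. A picture is of the moment at which its call begins. camera_params takes no time and is no camera call.
- order.hand_in(): hands the job in, once; it reports no verdict.
The state is a dict: "clock": time; "joint_pos": joint angles; "qvel": joint speeds; "tau": joint torques, N m; "tcp_pos": TCP position; "orientation": TCP orientation; "wrist_force": force on the tool from outside, world axes, zero at the start; "ft_torque": the same for the moment, N m; "finger_gap": finger opening in m.
Only numpy, scipy, OpenCV 4.12 (cv2) and the standard library are available. Lean on these libraries where they do the work, as an engineer would, in place of code of your own. Each camera call takes 0.05 s, during which the arm holds its last target. There are 200 camera calls.

## Task

Pack up the make-up case: lay the black shadow palette flat in the free part of the white case (set it down, do not drop it in), then take the pink lid off the wooden stand, slide its near edge fully home under the gold lip of the case and lower it flat. Finally swing the red clasp over onto the lid and press it fully down so that the lid is held shut, without disturbing the other things on the desk.

Things in the scene. Friction and masses are not known exactly. Their poses are not given: they have to be found in the camera images.
- palette: Loose black eyeshadow palette with four coloured pans on top, 90 (x) x 42 (y) x 22 (z) mm, 0.1 kg, lying flat on the desk. Origin: centre of its underside.
- case: White open make-up case, fixed to the desk, 130 (x) x 190 (y) mm, rim 50 mm high, walls and floor 5 mm. Origin: centre of its underside; z up; +x points from the near long side (gold lip) to the far long side (red clasp). Three fixed tubes, 21 mm thick, fill the inside from y = +23 mm to the +y wall; the rest is free.
- case_bay (a point): Middle of the free part of the case's inner floor (5 mm above the desk); axes as the case's.
- case_stop (a point): Where the middle of the lid's near edge belongs: inner face of the gold stop wall, at rim height (50 mm); axes as the case's. Above it a lip, underside 11 mm above the rim, overhangs 10 mm towards +x; its top is 66 mm above the desk. Gold cheeks as high, from 0 to 30 mm in x at y = +-93 mm, leave the lid 3 mm either side. The near rim is 8 mm wide.
- lid: Loose pink flat lid, 130 (x) x 180 (y) x 5 mm, 0.22 kg. Origin: centre of the underside; z: out of its top; -x: the near edge that goes under the lip. It starts on a fixed wooden stand that slopes 32 degrees (far edge up), its near edge against a ledge that stands 5 mm proud of the slope.
- lid_grip (a point): Grip point in the gold fin handle on the lid: 28 mm above the lid's underside, 16 mm to the near side of the middle; axes as the lid's. The fin is 46 mm long (x), 16 mm thick (y), its top 41 mm above the underside.
- lid_near (a point): Middle of the lid's near edge, on the underside; axes as the lid's.
- lid_far (a point): Middle of the lid's far edge, on the underside; axes as the lid's. A sprung rubber strip inside the case's far wall stands 3 mm above the rim and lifts this edge until the clasp presses it down onto the rim.
- clasp (a joint): Angle of the red clasp (rad): 0 fully down on the lid, pointing to the case's -x; pi/2 upright; it starts leaning back beyond upright, stops at 2.15. Stiff: it stays where it is left and takes about 5 to 10 N at its tip.
- clasp_hinge (a point): Hinge axis of the clasp (along the case's y), 85 mm to the far side of the case's middle and 66 mm above the desk; axes as the case's. Its steel post stands outside the far wall, 72 to 98 mm from the case's middle, y = +-20 mm, 72 mm high.
- clasp_tip (a point): Middle of the outer face of the clasp's 38 mm wide end tab, 47 mm from the hinge (the arm ends 55 mm from the hinge, is 26 mm wide, 8 mm thick). With the clasp down this face looks up, 74 mm above the desk. A rubber pad 11 mm high is on the other face. z: out of this face.
- spray: Bystander: clear spray bottle, 48 mm across, 150 mm tall. Origin: centre of its underside.
- cream: Bystander: pink cream jar with gold cap, 64 mm across, 55 mm tall. Origin: underside.
- tube: Bystander: pink tube with white cap lying on the desk between stand and case, 130 x 36 x 24 mm. Origin: underside.
- sponge_box: Bystander: cream box, 80 x 60 x 40 mm. Origin: underside.
- compact: Bystander: closed black compact, 75 x 75 x 14 mm. Origin: underside.

How it is judged:
By the outcome, as a careful person would: the job done as asked, in the order asked, and still so for the second after the job is handed in, with the robot touching nothing.
It also fails if it takes over 72 s, if anything falls off the work surface, if the arm or the gripper's body presses on something with over 40 N, if the wrist force passes 120 N, or if a joint passes its speed limit or range.

## Working session

There is one attempt and no reset: what is moved stays moved. The work goes in short steps, Python scripts to look and compute and a shell command to move; the robot and the scene stay as the last step left them, time stands still between calls to the robot, and variables do not carry over. Pictures are saved under pics/ and viewed, about 8 in all and at most 12, crops included, and the job is handed in when it is done.

```bash
mkdir -p pics; ls
python3 - <<'E'
from workcell import env, vision
import cv2
print(env.get_state())
for n in("scene","top"):
    p=vision.camera_params(n); print(n,p)
    cv2.imwrite(f"pics/{n}0.png",vision.read_camera(n)[:,:,::-1])
E
```

```text
pics
{'clock': 0.0, 'joint_pos': array([-1.48758723e+00,  3.14013310e-01,  4.49716772e-02,  1.30359129e+00,
        1.76361021e-05,  1.43120592e+00]), 'qvel': array([-6.31069779e-04,  4.73937145e-05, -5.14651705e-04,  6.69261291e-04,
       -1.22420025e-03, -9.44095144e-04]), 'tau': array([-3.69868776e-04, -4.80625105e+01,  2.98534405e+01,  1.92504411e-02,
       -2.63174270e-04,  8.65622496e-06]), 'tcp_pos': array([ 0.12701084, -0.56027393,  0.23039854]), 'orientation': array([-9.17682331e-04,  9.93801044e-01,  1.11169427e-01,  3.46984755e-05]), 'wrist_force': array([-0.3418264 , -0.00261878,  0.6955628 ]), 'ft_torque': array([-0.07437417, -0.01434711, -0.03121244]), 'finger_gap': 0.08529093688662004}
scene {'mtx': array([[569.69588641,   0.        , 315.90368117],
       [  0.        , 569.69588641, 246.02803448],
       [  0.        ,   0.        ,   1.        ]]), 'R': array([[ 8.84110894e-01,  4.67277060e-01, -2.76830353e-04],
       [ 3.44100055e-01, -6.51454602e-01, -6.76167179e-01],
       [-3.16137754e-01,  5.97711512e-01, -7.36748172e-01]]), 't': array([-0.47083634, -0.13033026,  1.6941178 ])}
top {'mtx': array([[498.8500866 ,   0.        , 318.03993526],
       [  0.        , 498.8500866 , 236.57816349],
       [  0.        ,   0.        ,   1.        ]]), 'R': array([[ 2.63216848e-02, -9.99653482e-01, -2.92629947e-04],
       [-9.97976228e-01, -2.62605686e-02, -5.79122770e-02],
       [ 5.78845247e-02,  1.81638643e-03, -9.98321633e-01]]), 't': array([-0.02190074,  0.53303221,  1.34368776])}
```

View pics/top0.png

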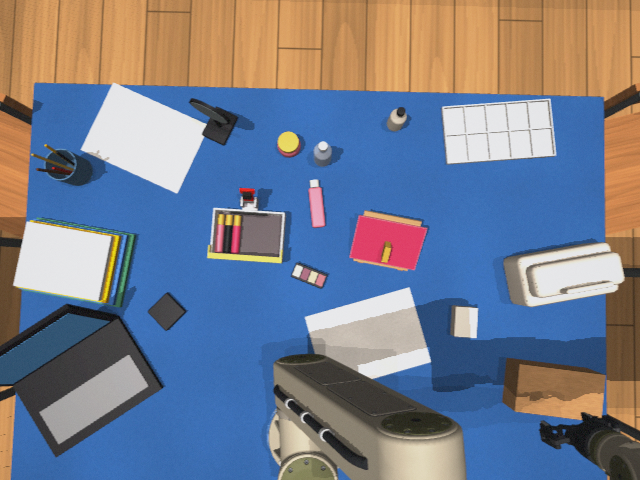

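View pics/scene0.png

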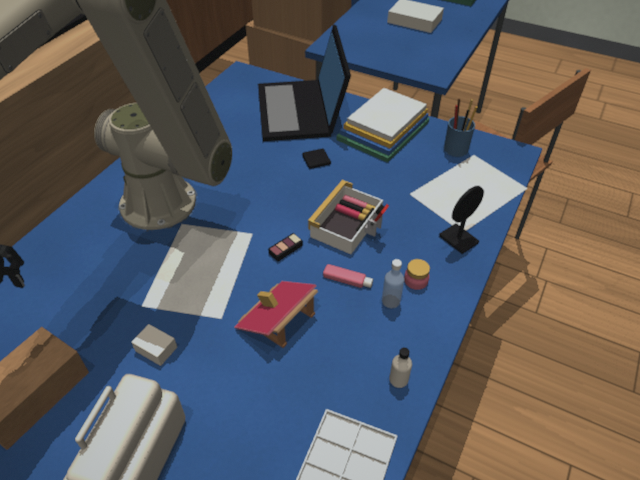

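The top view shows the case at about (247,235), the palette at (309,275), the lid on its stand at (388,240) and the clasp at (249,195). The tube is at (317,203). The scene view agrees. Next I'll take enlarged crops to read corners.

Run:
```python
import cv2
a=cv2.imread("pics/top0.png")[180:295,200:435]; cv2.imwrite("pics/c1.png",cv2.resize(a,(799,391),interpolation=cv2.INTER_CUBIC))
b=cv2.imread("pics/scene0.png")[175:350,230:400]; cv2.imwrite("pics/c2.png",cv2.resize(b,None,fx=3.4,fy=3.4,interpolation=cv2.INTER_CUBIC))
```

```text
(no output)
```

View pics/c1.png

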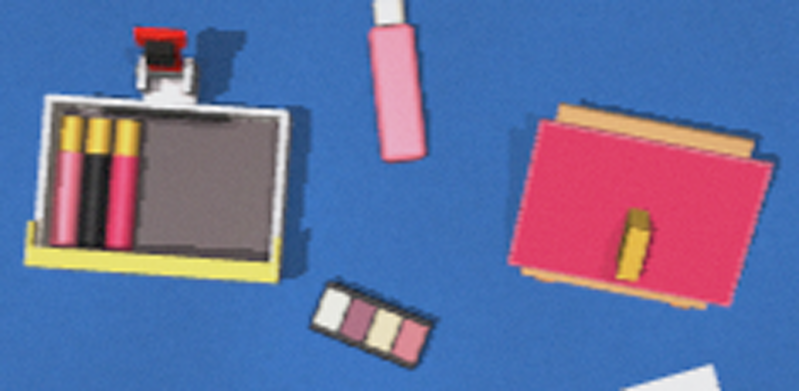

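View pics/c2.png

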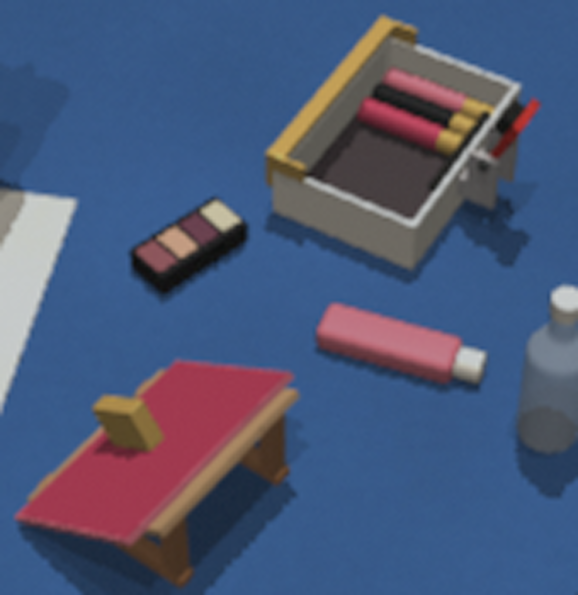

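c1 (crop of the top view) gives the rim far corners at (46,96) and (290,109). The palette corners are at (330,281), (437,320), (413,368) and (309,327), and the lid corners at (541,121), (773,163), (730,305) and (510,264). c2 (crop of the scene view) gives the matching case, palette and lid corners. I'll fit the poses from both sets.

```bash
cat > h.py <<'E'
import numpy as np
from workcell import env, vision
from scipy.optimize import least_squares
from scipy.spatial.transform import Rotation as Ro
P={n:vision.camera_params(n) for n in("scene","top")}
def proj(n,X):
    p=P[n]; c=np.atleast_2d(X)@p["R"].T+p["t"]; q=c@p["mtx"].T; return q[:,:2]/q[:,2:]
def fit(obs,x0,pitch=0,fixz=None):
    # obs: (cam, local mm xyz, pixel); pose x,y,z(m),yaw(deg)
    def T(v): return Ro.from_euler('ZY',[v[3],-pitch],degrees=True), np.array([v[0],v[1],v[2] if fixz is None else fixz])
    def f(v):
        R,t=T(v)
        return np.concatenate([(proj(n,R.apply(np.array(l)/1e3)+t)-p).ravel() for n,l,p in obs])
    s=least_squares(f,x0,x_scale=[.01,.01,.01,3],loss='soft_l1'); return s.x,f(s.x).reshape(-1,2)
def pose():
    s=env.get_state(); q=s["orientation"]; return s,Ro.from_quat([q[1],q[2],q[3],q[0]]),s["tcp_pos"]
def togo(target,Rt):
    s,R,t=pose(); 
    print("clock %.2f tcp"%s["clock"],t.round(4),"gap %.4f"%s["finger_gap"],"F",s["wrist_force"].round(1))
    print("offset mm",(R.inv().apply(np.array(target)-t)*1e3).round(1),"twist deg",np.degrees((R.inv()*Rt).as_rotvec()).round(2))
E
cat > m.py <<'E'
from h import *
t=lambda u,v:((u+.5)/3.4-.5+200,(v+.5)/3.4-.5+180)
s=lambda u,v:((u+.5)/3.4-.5+230,(v+.5)/3.4-.5+175)
case=[("top",(65,95,50),t(46,96)),("top",(65,-95,50),t(290,109)),("scene",(65,95,50),s(520,87)),("scene",(65,-95,50),s(415,222)),("scene",(65,-95,0),s(412,268)),("scene",(-65,-95,0),s(274,210))]
pal=[("top",(45,21,22),t(330,281)),("top",(45,-21,22),t(309,327)),("top",(-45,21,22),t(437,320)),("top",(-45,-21,22),t(413,368))]
# palette local x along world -y-ish : fitted yaw ~ 70
pal+=[("scene",(-45,-21,22),s(133,256)),("scene",(45,-21,22),s(222,199)),("scene",(45,21,22),s(247,226)),("scene",(-45,21,22),s(162,276)),("scene",(-45,21,0),s(163,292)),("scene",(45,21,0),s(246,242))]
lid=[("top",(65,90,5),t(541,121)),("top",(65,-90,5),t(773,163)),("top",(-65,-90,5),t(730,305)),("top",(-65,90,5),t(510,264)),
("scene",(-65,90,5),s(178,360)),("scene",(-65,-90,5),s(17,517)),("scene",(65,90,5),s(295,376)),("scene",(65,-90,5),s(130,543))]
for n,o,x0,p,z in(("case",case,[.5,.2,0,-3],0,0),("pal",pal,[.45,.05,0,70],0,0),("lid",lid,[.5,-.15,.08,-10],32,None)):
    v,r=fit(o,x0,p,z); print(n,v.round(4),"\n",r.round(1).tolist())
    R=Ro.from_euler('Z',v[3],degrees=True)
    if n=="case":
        for l in((-55,98,66),(-55,-98,66),(-65,95,66)): print("gold",proj("top",R.apply(np.array(l)/1e3)+[v[0],v[1],0]).round(1))
E
python3 m.py; python3 -c "
t=lambda u,v:((u+.5)/3.4-.5+200,(v+.5)/3.4-.5+180)
print(t(25,248),t(279,264),t(25,267))"
```

```text
case [ 0.5345  0.1807  0.0064 -2.0489] 
 [[0.1, -0.8], [-0.5, -0.3], [-0.3, -1.3], [-0.1, 1.1], [-0.1, 0.0], [-0.6, -0.1]]
gold [[207.4 251.8]]
gold [[282.1 256.4]]
gold [[208.3 255.6]]
pal [4.6450e-01 4.0000e-03 0.0000e+00 7.1771e+01] 
 [[-2.0, 1.2], [9.4, -27.0], [-2.1, 1.0], [10.1, -27.8], [18.3, 13.6], [16.8, 12.9], [-1.1, -3.1], [-0.8, -0.9], [-0.6, -0.2], [-0.7, -2.4]]
lid [ 0.5241 -0.1926  0.039  -9.3161] 
 [[-0.1, -0.8], [-0.4, -0.2], [-0.3, -0.5], [-0.4, -0.8], [-0.4, 0.5], [-0.3, 0.4], [-1.0, -0.7], [-0.7, -0.1]]
(207.0, 252.58823529411765) (281.70588235294116, 257.29411764705884) (207.0, 258.1764705882353)
```

```bash
sed -i '/^pal+=/a pal=[(n,(l[0],-l[1],l[2]),p) for n,l,p in pal]' m.py; python3 m.py | grep -A1 pal
cat >> h.py <<'E'
down=lambda yaw: Ro.from_euler('Z',yaw,degrees=True)*Ro.from_euler('X',180,degrees=True)  # tool x at yaw; y at yaw-90
E
python3 - <<'E'
from h import *
s,R,t=pose(); print(np.degrees(2*np.arctan2(.11117,.9938)), R.as_matrix().round(2))
E
```

```text
pal [ 4.30400e-01  1.34000e-02 -1.00000e-04  6.91871e+01] 
 [[0.0, -1.5], [0.2, -0.6], [-0.7, -0.3], [0.5, 0.0], [-1.6, -2.3], [-2.1, -1.3], [0.3, -1.0], [-0.4, 0.6], [-0.3, 1.3], [0.8, -0.3]]
12.765548543082666 [[ 0.98  0.22 -0.  ]
 [ 0.22 -0.98  0.  ]
 [ 0.   -0.   -1.  ]]
```

```bash
python3 -c "
from h import *
togo([.43,.0134,.1],down(69.2))"
```

```text
clock 0.10 tcp [ 0.127  -0.5603  0.2305] gap 0.0855 F [-0.3 -0.3 -0.2]
offset mm [ 422.3 -492.4  131.4] twist deg [ -0.08  -0.06 -56.43]
```

```bash
python3 -m jog '[{"offset":[422,-492,20],"twist":[0,0,-56.4],"jaw":-1},{"offset":[422,-492,20],"twist":[0,0,-56.4],"jaw":-1},{"offset":[422,-492,20],"twist":[0,0,-56.4],"jaw":-1},{"offset":[422,-492,20],"twist":[0,0,-56.4],"jaw":-1},{"offset":[422,-492,20],"twist":[0,0,-56.4],"jaw":-1},{"offset":[422,-492,20],"twist":[0,0,-56.4],"jaw":-1},{"offset":[422,-492,20],"twist":[0,0,-56.4],"jaw":-1},{"offset":[422,-492,20],"twist":[0,0,-56.4],"jaw":-1},{"offset":[422,-492,20],"twist":[0,0,-56.4],"jaw":-1},{"offset":[422,-492,20],"twist":[0,0,-56.4],"jaw":-1},{"offset":[422,-492,20],"twist":[0,0,-56.4],"jaw":-1},{"offset":[422,-492,20],"twist":[0,0,-56.4],"jaw":-1}]'; python3 -c "
from h import *
togo([.43,.0134,.1],down(69.2))"
```

```text
clock: 1.3
tcp_pos: [0.4074, -0.0284, 0.2128]
orientation: [-0.001, 0.823, 0.568, 0.0]
wrist_force: [2.2, -1.2, -0.7]
finger_gap: 0.0853
clock 1.30 tcp [ 0.4074 -0.0284  0.2128] gap 0.0853 F [ 2.2 -1.2 -0.7]
offset mm [ 47.    6.3 112.9] twist deg [-0.02 -0.08 -0.04]
```

```bash
python3 -m jog '[{"offset":[47,6,50],"twist":[0,0,0],"jaw":-1},{"offset":[47,6,90],"twist":[0,0,0],"jaw":-1},{"offset":[47,6,130],"twist":[0,0,0],"jaw":-1},{"offset":[47,6,165],"twist":[0,0,0],"jaw":-1},{"offset":[47,6,190],"twist":[0,0,0],"jaw":-1},{"offset":[47,6,205],"twist":[0,0,0],"jaw":-1},{"offset":[47,6,209],"twist":[0,0,0],"jaw":-0.3},{"offset":[47,6,209],"twist":[0,0,0],"jaw":0.3},{"offset":[47,6,209],"twist":[0,0,0],"jaw":0.3},{"offset":[47,6,209],"twist":[0,0,0],"jaw":0.3},{"offset":[47,6,209],"twist":[0,0,0],"jaw":0.3},{"offset":[47,6,209],"twist":[0,0,0],"jaw":0.3}]' 30; python3 -m jog '[{"offset":[0,0,0],"twist":[0,0,0],"jaw":0.4},{"offset":[0,0,0],"twist":[0,0,0],"jaw":0.4},{"offset":[0,0,-20],"twist":[0,0,0],"jaw":0.4},{"offset":[0,0,-60],"twist":[0,0,0],"jaw":0.4},{"offset":[0,0,-100],"twist":[0,0,0],"jaw":0.4},{"offset":[0,0,-120],"twist":[0,0,0],"jaw":0.4},{"offset":[0,0,-120],"twist":[0,0,0],"jaw":0.4}]'
python3 - <<'E'
from h import *
import cv2
a=cv2.cvtColor(vision.read_camera("scene"),4)[130:330,220:420];b=cv2.cvtColor(vision.read_camera("top"),4)[160:360,200:400]
cv2.imwrite("pics/g1.png",cv2.resize(np.hstack([b,a]),(800,400),interpolation=2))
R=Ro.from_euler('Z',-2.05,degrees=True); bay=R.apply([-.0,-.0335,0])+[.5345,.1807,0]; print(bay)
togo([*bay[:2],.1],down(87.95))
E
```

```text
clock: 2.5
tcp_pos: [0.4307, 0.0135, 0.0048]
orientation: [0.0, 0.823, 0.568, 0.001]
wrist_force: [-0.3, -0.8, 6.4]
finger_gap: 0.0414
clock: 3.2
tcp_pos: [0.4326, 0.0131, 0.1277]
orientation: [0.002, 0.823, 0.568, 0.003]
wrist_force: [-0.1, -1.5, -1.2]
finger_gap: 0.0417
[0.53330165 0.14722144 0.        ]
clock 3.30 tcp [0.4303 0.0134 0.1246] gap 0.0413 F [-1.3 -0.2 -2.4]
offset mm [161.6  48.6  25. ] twist deg [  0.14  -0.09 -18.78]
```

View pics/g1.png

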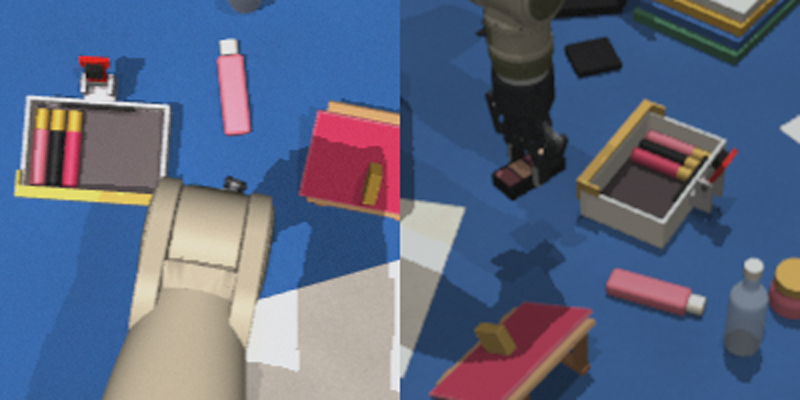

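The left half (top view) has the arm hiding the palette. The right half (scene view) shows it held level between the fingers at about (515,180). Moving to the bay.

```bash
python3 -m jog '[{"offset":[50,15,0],"twist":[0,0,-7],"jaw":0.4},{"offset":[100,30,0],"twist":[0,0,-14],"jaw":0.4},{"offset":[150,45,0],"twist":[0,0,-18.8],"jaw":0.4},{"offset":[162,49,0],"twist":[0,0,-18.8],"jaw":0.4},{"offset":[162,49,0],"twist":[0,0,-18.8],"jaw":0.4},{"offset":[162,49,20],"twist":[0,0,-18.8],"jaw":0.4},{"offset":[162,49,45],"twist":[0,0,-18.8],"jaw":0.4},{"offset":[162,49,70],"twist":[0,0,-18.8],"jaw":0.4},{"offset":[162,49,90],"twist":[0,0,-18.8],"jaw":0.4},{"offset":[162,49,100],"twist":[0,0,-18.8],"jaw":0.4},{"offset":[162,49,105],"twist":[0,0,-18.8],"jaw":0.4},{"offset":[162,49,108],"twist":[0,0,-18.8],"jaw":0.4}]';  python3 -m jog '[{"offset":[0,0,1],"twist":[0,0,0],"jaw":0.4},{"offset":[0,0,1],"twist":[0,0,0],"jaw":0.4}]'
python3 - <<'E'
from h import *
togo([.5333,.1472,.0098],down(87.95))
E
```

```text
clock: 4.5
tcp_pos: [0.5336, 0.1471, 0.0166]
orientation: [0.0, 0.72, 0.694, 0.001]
wrist_force: [0.6, -0.1, -0.4]
finger_gap: 0.041
clock: 4.7
tcp_pos: [0.5341, 0.147, 0.0163]
orientation: [0.001, 0.72, 0.694, 0.001]
wrist_force: [0.0, -0.0, -1.0]
finger_gap: 0.0413
clock 4.70 tcp [0.5341 0.147  0.0163] gap 0.0413 F [ 0. -0. -1.]
offset mm [ 0.1 -0.8  6.4] twist deg [ 0.16 -0.06 -0.02]
```

```bash
python3 -m jog '[{"offset":[0,0,2],"twist":[0,0,0],"jaw":0.4},{"offset":[0,0,4],"twist":[0,0,0],"jaw":0.4},{"offset":[0,0,5.5],"twist":[0,0,0],"jaw":0.4},{"offset":[0,0,6.3],"twist":[0,0,0],"jaw":0.4},{"offset":[0,0,6.8],"twist":[0,0,0],"jaw":0.4},{"offset":[0,0,6.8],"twist":[0,0,0],"jaw":0.4}]'
```

```text
clock: 5.3
tcp_pos: [0.534, 0.147, 0.0099]
orientation: [0.001, 0.72, 0.694, 0.001]
wrist_force: [-1.2, -0.7, 4.3]
finger_gap: 0.0414
```

```bash
python3 -m jog '[{"offset":[0,0,0],"twist":[0,0,0],"jaw":-0.3},{"offset":[0,0,0],"twist":[0,0,0],"jaw":-0.3},{"offset":[0,0,0],"twist":[0,0,0],"jaw":-0.3},{"offset":[0,0,-10],"twist":[0,0,0],"jaw":-0.3},{"offset":[0,0,-40],"twist":[0,0,0],"jaw":-0.3},{"offset":[0,0,-90],"twist":[0,0,0],"jaw":-0.3},{"offset":[0,0,-140],"twist":[0,0,0],"jaw":-0.3},{"offset":[0,0,-190],"twist":[0,0,0],"jaw":-0.3},{"offset":[0,0,-200],"twist":[0,0,0],"jaw":-0.3}]'
cat >> h.py <<'E'
def Rlid(yaw,pitch): return Ro.from_euler('ZY',[yaw,-pitch],degrees=True)
FL=Ro.from_euler('Y',180,degrees=True)
E
python3 - <<'E'
from h import *
R=Rlid(-9.3,32); o=np.array([.5241,-.1926,.039])
for z in(.12,.011):
    p=o+R.apply([-.016,0,z]); print(p); togo(p,R*FL)
E
```

```text
clock: 6.2
tcp_pos: [0.5364, 0.1473, 0.2167]
orientation: [0.004, 0.72, 0.694, 0.005]
wrist_force: [0.6, -0.1, -0.0]
finger_gap: 0.0558
[ 0.44795512 -0.1801308   0.13228706]
clock 6.20 tcp [0.5364 0.1473 0.2167] gap 0.0558 F [ 0.6 -0.1 -0. ]
offset mm [-330.7  -77.7   82.5] twist deg [-22.35 -25.77 -80.61]
[ 0.50495709 -0.18946523  0.03984982]
clock 6.20 tcp [0.5364 0.1473 0.2167] gap 0.0558 F [ 0.6 -0.1 -0. ]
offset mm [-338.2  -21.6  175.7] twist deg [-22.35 -25.77 -80.61]
```

```bash
python3 -m jog '[{"offset":[-50,-12,0],"twist":[-2.2,-2.6,-8],"jaw":-0.3},{"offset":[-100,-24,0],"twist":[-4.5,-5.2,-16],"jaw":-0.3},{"offset":[-150,-35,0],"twist":[-6.7,-7.7,-24],"jaw":-0.3},{"offset":[-200,-47,10],"twist":[-9,-10.3,-32],"jaw":-0.3},{"offset":[-250,-59,20],"twist":[-11.2,-12.9,-40],"jaw":-0.3},{"offset":[-300,-70,40],"twist":[-13.4,-15.5,-48],"jaw":-0.3},{"offset":[-331,-78,60],"twist":[-15.6,-18,-56],"jaw":-0.3},{"offset":[-331,-78,82],"twist":[-17.8,-20.6,-64],"jaw":-0.3},{"offset":[-331,-78,82],"twist":[-20,-23.2,-72],"jaw":-0.3},{"offset":[-331,-78,82],"twist":[-22.3,-25.8,-80.6],"jaw":-0.3},{"offset":[-331,-78,82],"twist":[-22.3,-25.8,-80.6],"jaw":-0.3},{"offset":[-331,-78,82],"twist":[-22.3,-25.8,-80.6],"jaw":-0.3}]'
python3 - <<'E'
from h import *
import cv2
R=Rlid(-9.3,32); o=np.array([.5241,-.1926,.039])
togo(o+R.apply([-.016,0,.011]),R*FL)
print(env.get_state()["joint_pos"].round(2))
a=cv2.cvtColor(vision.read_camera("scene"),4)[150:350,210:410];b=cv2.cvtColor(vision.read_camera("top"),4)[150:350,200:400]
cv2.imwrite("pics/g2.png",cv2.resize(np.hstack([b,a]),(800,400),interpolation=2))
E
```

```text
clock: 7.4
tcp_pos: [0.4457, -0.1802, 0.1312]
orientation: [0.274, 0.079, 0.958, -0.022]
wrist_force: [-0.6, 0.4, 0.1]
finger_gap: 0.0553
clock 7.40 tcp [ 0.4457 -0.1802  0.1312] gap 0.0553 F [-0.6  0.4  0.1]
offset mm [ -2.6   0.6 109.2] twist deg [-0.05 -0.13 -0.13]
[-0.74 -0.17 -0.91  0.35  0.29 -0.5 ]
```

View pics/g2.png

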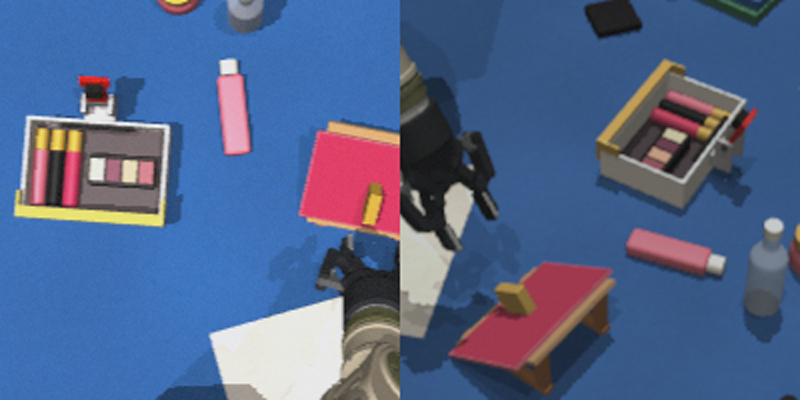

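The left half (top view) shows the palette lying flat in the bay at about (122,170), and the gripper is lined up with the fin at (375,205). Gripping the fin.

```bash
python3 -m jog '[{"offset":[-2.6,0.6,40],"twist":[0,0,0],"jaw":-0.3},{"offset":[-2.6,0.6,75],"twist":[0,0,0],"jaw":-0.3},{"offset":[-2.6,0.6,97],"twist":[0,0,0],"jaw":-0.3},{"offset":[-2.6,0.6,108],"twist":[0,0,0],"jaw":-0.3},{"offset":[-2.6,0.6,109],"twist":[0,0,0],"jaw":0},{"offset":[-2.6,0.6,109],"twist":[0,0,0],"jaw":0.4},{"offset":[-2.6,0.6,109],"twist":[0,0,0],"jaw":0.8},{"offset":[-2.6,0.6,109],"twist":[0,0,0],"jaw":0.8},{"offset":[-2.6,0.6,109],"twist":[0,0,0],"jaw":0.8},{"offset":[-2.6,0.6,109],"twist":[0,0,0],"jaw":0.8},{"offset":[-2.6,0.6,109],"twist":[0,0,0],"jaw":0.8}]' 70
python3 - <<'E'
from h import *
R=Rlid(-9.3,32); o=np.array([.5241,-.1926,.039])
togo(o+R.apply([-.016,0,.011]),R*FL)
E
```

```text
clock: 8.6
tcp_pos: [0.5064, -0.19, 0.0421]
orientation: [0.275, 0.08, 0.958, -0.023]
wrist_force: [-3.5, 2.4, 7.1]
finger_gap: 0.0154
clock 8.60 tcp [ 0.5064 -0.19    0.0421] gap 0.0154 F [-3.5  2.4  7.1]
offset mm [2.4 0.3 1.1] twist deg [-0.12 -0.02 -0.23]
```

```bash
cat >> h.py <<'E'
C=np.array([.5345,.1807,0]);CY=-2.05;TL=[.0514,0,.0121]  # tcp in lid_near frame
def lidgo(x,y,z,pitch,yaw=0):  # lid_near in case frame, mm
    R=Rlid(CY+yaw,pitch); n=C+Ro.from_euler('Z',CY,degrees=True).apply(np.array([x,y,z])/1e3)
    togo(n+R.apply(TL),R*FL)
def lidat():
    s,R,t=pose(); Rl=R*FL.inv(); n=t-Rl.apply(TL); e=Rl.as_euler('ZYX',degrees=True)
    print("near in case mm",(Ro.from_euler('Z',-CY,degrees=True).apply(n-C)*1e3).round(1),"yaw %.2f pitch %.2f roll %.2f"%(e[0]-CY,-e[1],e[2]),"F",s["wrist_force"].round(1),"M",s["ft_torque"].round(2),"clk %.1f"%s["clock"],"gap %.4f"%s["finger_gap"])
E
python3 -m jog '[{"offset":[0,0,-10],"twist":[0,0,0],"jaw":0.8},{"offset":[0,0,-35],"twist":[0,0,0],"jaw":0.8},{"offset":[0,0,-60],"twist":[0,0,0],"jaw":0.8},{"offset":[-40,0,-90],"twist":[0,0,0],"jaw":0.8},{"offset":[-60,0,-120],"twist":[0,0,0],"jaw":0.8},{"offset":[-60,0,-120],"twist":[0,0,0],"jaw":0.8}]'
python3 - <<'E'
from h import *
lidat(); lidgo(-45,0,140,15)
E
```

```text
clock: 9.2
tcp_pos: [0.4971, -0.1905, 0.1832]
orientation: [0.279, 0.079, 0.957, -0.026]
wrist_force: [0.6, -0.3, -1.2]
finger_gap: 0.0153
near in case mm [ -60.6 -367.7  145.3] yaw -7.31 pitch 32.59 roll -0.37 F [ 0.6 -0.3 -1.2] M [ 0.06  0.63 -0.07] clk 9.2 gap 0.0153
clock 9.20 tcp [ 0.4971 -0.1905  0.1832] gap 0.0153 F [ 0.6 -0.3 -1.2]
offset mm [ 28.3 372.6   1.1] twist deg [-3.33 17.54 -6.77]
```

```bash
python3 -m jog '[{"offset":[3,30,0],"twist":[-0.5,2,-0.7],"jaw":0.8},{"offset":[6,75,0],"twist":[-1,4,-1.5],"jaw":0.8},{"offset":[9,120,0],"twist":[-1.5,6,-2.3],"jaw":0.8},{"offset":[13,165,0],"twist":[-1.9,8,-3.1],"jaw":0.8},{"offset":[16,210,0],"twist":[-2.3,10,-3.9],"jaw":0.8},{"offset":[20,255,0],"twist":[-2.7,12.5,-4.8],"jaw":0.8},{"offset":[23,300,0],"twist":[-3,15,-5.8],"jaw":0.8},{"offset":[26,340,1],"twist":[-3.3,17.5,-6.8],"jaw":0.8},{"offset":[28,365,1],"twist":[-3.3,17.5,-6.8],"jaw":0.8},{"offset":[28,372.6,1],"twist":[-3.3,17.5,-6.8],"jaw":0.8},{"offset":[28,372.6,1],"twist":[-3.3,17.5,-6.8],"jaw":0.8},{"offset":[28,372.6,1],"twist":[-3.3,17.5,-6.8],"jaw":0.8}]'
python3 - <<'E'
from h import *
import cv2
lidat(); lidgo(-45,0,75,15)
a=cv2.cvtColor(vision.read_camera("scene"),4);b=cv2.cvtColor(vision.read_camera("top"),4)
cv2.imwrite("pics/g3.png",np.hstack([cv2.resize(b[150:290,180:310],None,fx=3,fy=3,interpolation=2),cv2.resize(a[130:270,280:410],None,fx=3,fy=3,interpolation=2)]))
E
```

```text
clock: 10.4
tcp_pos: [0.5353, 0.1796, 0.1645]
orientation: [0.13, 0.018, 0.991, -0.003]
wrist_force: [0.3, 0.1, -3.0]
finger_gap: 0.015
near in case mm [-45.7  -1.1 139.6] yaw 0.00 pitch 14.95 roll -0.10 F [ 0.3  0.1 -3. ] M [ 0.01  0.39 -0.05] clk 10.4 gap 0.0150
clock 10.40 tcp [0.5353 0.1796 0.1645] gap 0.0150 F [ 0.3  0.1 -3. ]
offset mm [16.   1.2 62.5] twist deg [-0.1  -0.05  0.  ]
```

View pics/g3.png

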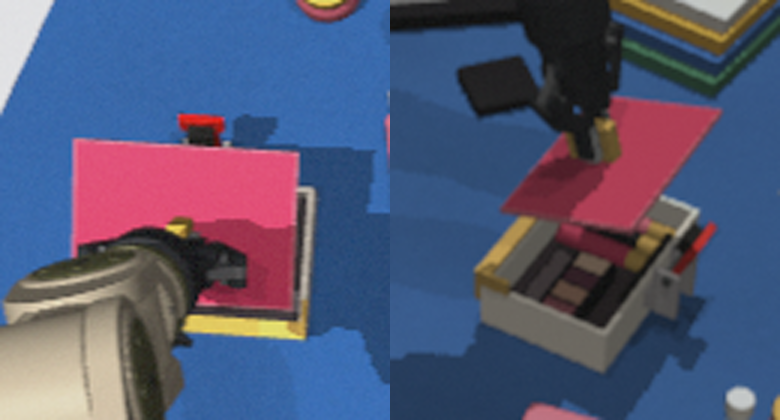

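Left: the lid corners at (73,139), (299,154) and (293,311) over the case. Right: the lid corners at (721,110), (632,228) and (500,210). I'll check the lid's place in the hand against these.

Run:
```python
from h import *
s,R,t=pose(); Rl=R*FL.inv()
T=lambda u,v:np.array([(u+.5)/3-.5+180,(v+.5)/3-.5+150]); S=lambda u,v:np.array([(u+.5-390)/3-.5+280,(v+.5)/3-.5+130])
obs=[("top",(130,90,5),T(73,139)),("top",(130,-90,5),T(299,154)),("top",(0,-90,5),T(293,311)),("scene",(130,90,5),S(721,110)),("scene",(130,-90,5),S(632,228)),("scene",(0,-90,5),S(500,210))]
def f(v):
    r=Rl*Ro.from_rotvec(v[3:],degrees=True); n=t-Rl.apply(np.array(TL)+v[:3]/1e3)
    return np.concatenate([proj(c,n+r.apply(np.array(l)/1e3))[0]-p for c,l,p in obs])
print(f(np.zeros(6)).reshape(-1,2).round(1).tolist())
s=least_squares(f,np.zeros(6)); print(s.x.round(2),f(s.x).reshape(-1,2).round(1).tolist())
```

```text
[[1.2, -0.9], [0.4, -1.2], [-0.0, -1.1], [0.1, 0.5], [-0.8, 1.3], [-0.4, 0.1]]
[ 1.48 -1.13  1.43 -0.52 -1.08  0.36] [[0.3, -0.0], [-0.5, -0.7], [-0.5, -0.7], [-0.3, -0.1], [-0.9, 0.2], [-0.4, -0.0]]
```

```bash
python3 -m jog '[{"offset":[5,1.2,20],"twist":[-0.1,0,0],"jaw":0.8},{"offset":[11,1.2,42],"twist":[-0.1,0,0],"jaw":0.8},{"offset":[16,1.2,62],"twist":[-0.1,0,0],"jaw":0.8},{"offset":[18.6,1.2,72],"twist":[-0.1,0,0],"jaw":0.8},{"offset":[20.2,1.2,78],"twist":[-0.1,0,0],"jaw":0.8},{"offset":[21,1.2,81],"twist":[-0.1,0,0],"jaw":0.8},{"offset":[21,1.2,81],"twist":[-0.1,0,0],"jaw":0.8}]'
python3 - <<'E'
from h import *
lidat(); lidgo(-45,0,53,15)
E
```

```text
clock: 11.2
tcp_pos: [0.5369, 0.1801, 0.0818]
orientation: [0.131, 0.019, 0.991, -0.002]
wrist_force: [-0.6, 0.2, -2.7]
finger_gap: 0.015
near in case mm [-44.1  -0.5  56.8] yaw -0.10 pitch 15.05 roll 0.04 F [-0.6  0.2 -2.7] M [-0.02  0.36 -0.06] clk 11.2 gap 0.0150
clock 11.20 tcp [0.5369 0.1801 0.0818] gap 0.0150 F [-0.6  0.2 -2.7]
offset mm [1.8 0.5 3.4] twist deg [ 0.02  0.05 -0.09]
```

```bash
python3 -m jog '[{"offset":[1,0.5,3.4],"twist":[0,0,0],"jaw":0.8},{"offset":[4,0.5,2.5],"twist":[0,0,0],"jaw":0.8},{"offset":[8,0.5,1.5],"twist":[0,0,0],"jaw":0.8},{"offset":[12,0.5,0.4],"twist":[0,0,0],"jaw":0.8},{"offset":[15,0.5,-0.4],"twist":[0,0,0],"jaw":0.8},{"offset":[17,0.5,-0.9],"twist":[0,0,0],"jaw":0.8},{"offset":[17,0.5,-0.9],"twist":[0,0,0],"jaw":0.8}]'
python3 - <<'E'
from h import *
lidat(); lidgo(-65,0,52,15)
E
```

```text
clock: 11.9
tcp_pos: [0.526, 0.1811, 0.0816]
orientation: [0.137, 0.019, 0.99, -0.002]
wrist_force: [12.0, -2.1, -4.2]
finger_gap: 0.0151
near in case mm [-54.7   0.2  56. ] yaw -0.21 pitch 15.73 roll 0.05 F [12.  -2.1 -4.2] M [-0.43 -2.13 -0.15] clk 11.9 gap 0.0151
clock 11.90 tcp [0.526  0.1811 0.0816] gap 0.0151 F [12.  -2.1 -4.2]
offset mm [10.8 -0.1  1.7] twist deg [-0.01  0.73 -0.2 ]
```

```bash
python3 -m jog '[{"offset":[-4.5,0,1.2],"twist":[0,0.7,-0.2],"jaw":0.8},{"offset":[-4.5,0,1.2],"twist":[0,0.7,-0.2],"jaw":0.8},{"offset":[-3.5,0,5.1],"twist":[0,0.7,-0.2],"jaw":0.8},{"offset":[-3.5,0,5.1],"twist":[0,0.7,-0.2],"jaw":0.8}]'
python3 -c "
from h import *
lidat()"
python3 -m jog '[{"offset":[3,0,-0.8],"twist":[0,0,0],"jaw":0.8},{"offset":[6,0,-1.6],"twist":[0,0,0],"jaw":0.8},{"offset":[9,0,-2.4],"twist":[0,0,0],"jaw":0.8},{"offset":[9,0,-2.4],"twist":[0,0,0],"jaw":0.8}]'
python3 -c "
from h import *
lidat(); lidgo(-65,0,52,15)"
```

```text
clock: 12.3
tcp_pos: [0.529, 0.1808, 0.0763]
orientation: [0.129, 0.018, 0.991, -0.003]
wrist_force: [-0.7, 0.4, -2.1]
finger_gap: 0.015
near in case mm [-52.1  -0.2  51.4] yaw 0.03 pitch 14.85 roll -0.04 F [-0.7  0.4 -2.1] M [ 0.03  0.44 -0.03] clk 12.3 gap 0.0150
clock: 12.7
tcp_pos: [0.5189, 0.1811, 0.0762]
orientation: [0.129, 0.017, 0.991, -0.003]
wrist_force: [0.1, 0.0, -2.1]
finger_gap: 0.015
near in case mm [-62.2  -0.2  51.3] yaw 0.05 pitch 14.82 roll -0.05 F [ 0.1  0.  -2.1] M [ 0.03  0.37 -0.  ] clk 12.7 gap 0.0150
clock 12.70 tcp [0.5189 0.1811 0.0762] gap 0.0150 F [ 0.1  0.  -2.1]
offset mm [ 2.6  0.1 -1.5] twist deg [-0.03 -0.18  0.05]
```

```bash
python3 -m jog '[{"offset":[2,0,-0.5],"twist":[0,0,0],"jaw":0.8},{"offset":[3.5,0,-0.9],"twist":[0,0,0],"jaw":0.8},{"offset":[5,0,-1.3],"twist":[0,0,0],"jaw":0.8},{"offset":[5,0,-1.3],"twist":[0,0,0],"jaw":0.8}]'
python3 -c "
from h import *
lidat(); lidgo(-65,0,52,15)"
```

```text
clock: 13.1
tcp_pos: [0.5165, 0.1813, 0.077]
orientation: [0.131, 0.018, 0.991, -0.003]
wrist_force: [8.1, -0.6, -9.8]
finger_gap: 0.0149
near in case mm [-64.5  -0.1  51.9] yaw -0.01 pitch 15.11 roll -0.04 F [ 8.1 -0.6 -9.8] M [-0.07 -1.3  -0.06] clk 13.1 gap 0.0149
clock 13.10 tcp [0.5165 0.1813 0.077 ] gap 0.0149 F [ 8.1 -0.6 -9.8]
offset mm [ 0.4  0.1 -0.1] twist deg [-0.04  0.11 -0.01]
```

```bash
python3 -c "
from h import *
for a in((-65.5,50.8,12),(-65.5,50.5,9),(-65.5,50.3,6),(-65.5,50,3)): lidgo(a[0],0,a[1],a[2])"
```

```text
clock 13.10 tcp [0.5165 0.1813 0.077 ] gap 0.0149 F [ 8.1 -0.6 -9.8]
offset mm [0.7 0.1 3.6] twist deg [-0.04  3.11 -0.01]
clock 13.10 tcp [0.5165 0.1813 0.077 ] gap 0.0149 F [ 8.1 -0.6 -9.8]
offset mm [0.3 0.1 6.7] twist deg [-0.04  6.11 -0.01]
clock 13.10 tcp [0.5165 0.1813 0.077 ] gap 0.0149 F [ 8.1 -0.6 -9.8]
offset mm [0.1 0.1 9.6] twist deg [-0.04  9.11 -0.01]
clock 13.10 tcp [0.5165 0.1813 0.077 ] gap 0.0149 F [ 8.1 -0.6 -9.8]
offset mm [ 0.1  0.1 12.7] twist deg [-0.04 12.11 -0.02]
```

```bash
python3 -m jog '[{"offset":[1.2,0,1.8],"twist":[0,1.5,0],"jaw":0.8},{"offset":[1.7,0,3.6],"twist":[0,3.1,0],"jaw":0.8},{"offset":[1.5,0,5.2],"twist":[0,4.6,0],"jaw":0.8},{"offset":[1.3,0,6.7],"twist":[0,6.1,0],"jaw":0.8},{"offset":[1.2,0,8.2],"twist":[0,7.6,0],"jaw":0.8},{"offset":[1.1,0,9.6],"twist":[0,9.1,0],"jaw":0.8},{"offset":[1.1,0,9.6],"twist":[0,9.1,0],"jaw":0.8}]'
python3 -c "
from h import *
lidat(); lidgo(-65.5,0,50,3);lidgo(-65.5,0,50,1.3)"
```

```text
clock: 13.8
tcp_pos: [0.5189, 0.1812, 0.0675]
orientation: [0.052, 0.018, 0.998, -0.001]
wrist_force: [1.0, -0.3, -1.4]
finger_gap: 0.0151
near in case mm [-65.5  -0.   50.1] yaw -0.05 pitch 6.01 roll -0.02 F [ 1.  -0.3 -1.4] M [ 0.02  0.03 -0.1 ] clk 13.8 gap 0.0151
clock 13.80 tcp [0.5189 0.1812 0.0675] gap 0.0151 F [ 1.  -0.3 -1.4]
offset mm [-0.5  0.1  2.8] twist deg [-0.03  3.01 -0.05]
clock 13.80 tcp [0.5189 0.1812 0.0675] gap 0.0151 F [ 1.  -0.3 -1.4]
offset mm [-0.8  0.1  4.4] twist deg [-0.03  4.71 -0.05]
```

```bash
python3 -m jog '[{"offset":[1,0,1.4],"twist":[0,1.5,0],"jaw":0.8},{"offset":[1.5,0,2.8],"twist":[0,3,0],"jaw":0.8},{"offset":[2,0,4.4],"twist":[0,4.5,0],"jaw":0.8},{"offset":[2,0,5],"twist":[0,4.5,0],"jaw":0.8},{"offset":[2,0,5],"twist":[0,4.5,0],"jaw":0.8}]'
python3 -c "
from h import *
lidat(); lidgo(-65.5,0,49,1.3)"
```

```text
clock: 14.3
tcp_pos: [0.5191, 0.1812, 0.063]
orientation: [0.015, 0.019, 1.0, -0.0]
wrist_force: [5.2, -1.0, -1.7]
finger_gap: 0.0149
near in case mm [-66.4   0.   49.3] yaw -0.09 pitch 1.74 roll -0.02 F [ 5.2 -1.  -1.7] M [-0.24 -1.06 -0.34] clk 14.3 gap 0.0149
clock 14.30 tcp [0.5191 0.1812 0.063 ] gap 0.0149 F [ 5.2 -1.  -1.7]
offset mm [-1.   0.1  0.7] twist deg [-0.02  0.44 -0.09]
```

```bash
python3 -m jog '[{"offset":[1,0,1],"twist":[0,0.2,0],"jaw":0.8},{"offset":[1,0,1.5],"twist":[0,0.2,0],"jaw":0.8},{"offset":[1,0,2],"twist":[0,0.2,0],"jaw":0.8},{"offset":[1,0,2],"twist":[0,0.2,0],"jaw":0.8}]'
python3 -c "
from h import *
lidat()"
```

```text
clock: 14.7
tcp_pos: [0.5192, 0.1813, 0.0621]
orientation: [0.015, 0.019, 1.0, -0.0]
wrist_force: [4.2, -2.1, 4.7]
finger_gap: 0.0151
near in case mm [-66.3   0.2  48.5] yaw -0.10 pitch 1.70 roll -0.00 F [ 4.2 -2.1  4.7] M [-0.26 -0.64 -0.35] clk 14.7 gap 0.0151
```

```bash
python3 -m jog '[{"offset":[0,0,0],"twist":[0,0,0],"jaw":0.3},{"offset":[0,0,0],"twist":[0,0,0],"jaw":0},{"offset":[0,0,0],"twist":[0,0,0],"jaw":0},{"offset":[0,0,0],"twist":[0,0,0],"jaw":0},{"offset":[0,0,-20],"twist":[0,0,0],"jaw":0},{"offset":[0,0,-60],"twist":[0,0,0],"jaw":0},{"offset":[0,0,-110],"twist":[0,0,0],"jaw":0},{"offset":[100,0,-140],"twist":[0,0,0],"jaw":0.5},{"offset":[100,0,-140],"twist":[0,0,0],"jaw":1},{"offset":[100,0,-140],"twist":[0,0,0],"jaw":1}]'
python3 - <<'E'
from h import *
import cv2
a=cv2.cvtColor(vision.read_camera("scene"),4);b=cv2.cvtColor(vision.read_camera("top"),4)
cv2.imwrite("pics/g4.png",np.hstack([cv2.resize(b[150:290,180:310],None,fx=3,fy=3,interpolation=2),cv2.resize(a[130:270,280:410],None,fx=3,fy=3,interpolation=2)]))
s=env.get_state();print(s["tcp_pos"],s["joint_pos"].round(2))
E
```

```text
clock: 15.7
tcp_pos: [0.4102, 0.1853, 0.2003]
orientation: [0.014, 0.018, 1.0, -0.0]
wrist_force: [0.5, -0.3, 0.0]
finger_gap: 0.0002
[0.41420872 0.18548018 0.19963925] [ 0.25  0.07 -0.34  1.14 -0.01  0.29]
```

View pics/g4.png

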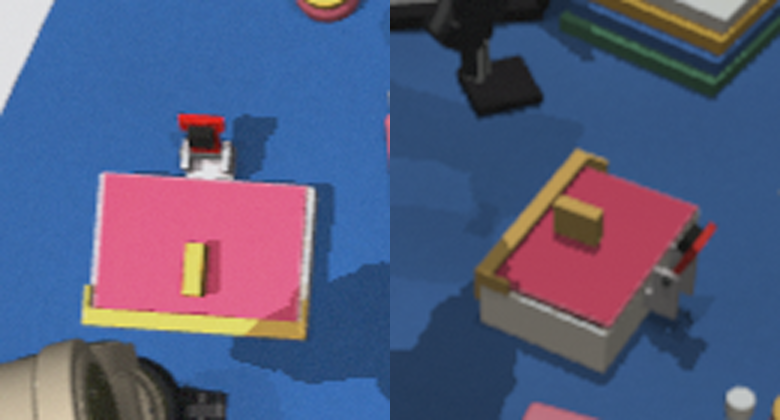

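Left: the lid fills the rim with its near edge under the gold lip, the fin at (195,268) and the clasp at (202,130) still leaning back. Right: the lid is seated, with no gap visible. Clasp next, using the shut fingers.

```bash
cat >> h.py <<'E'
def clgo(*xz):
    for x,z in xz: togo(C+Ro.from_euler('Z',CY,degrees=True).apply(np.array([x,0,z])/1e3),Rlid(CY,0)*FL)
def clat():
    s,R,t=pose(); print((Ro.from_euler('Z',-CY,degrees=True).apply(t-C)*1e3).round(1),"F",s["wrist_force"].round(1),"clk %.1f"%s["clock"])
E
python3 -c "
from h import *
clgo((150,200),(150,95))"
```

```text
clock 15.80 tcp [0.4142 0.1855 0.1996] gap -0.0003 F [ 1.2  0.1 -0.7]
offset mm [-270.3   -0.3    8. ] twist deg [ 0.02  1.77 -0.03]
clock 15.80 tcp [0.4142 0.1855 0.1996] gap -0.0003 F [ 1.2  0.1 -0.7]
offset mm [-267.    -0.4  112.9] twist deg [ 0.02  1.77 -0.03]
```

```bash
python3 -m jog '[{"offset":[-50,0,0],"twist":[0,0.5,0],"jaw":1},{"offset":[-100,0,2],"twist":[0,1,0],"jaw":1},{"offset":[-150,0,4],"twist":[0,1.8,0],"jaw":1},{"offset":[-200,0,6],"twist":[0,1.8,0],"jaw":1},{"offset":[-250,0,8],"twist":[0,1.8,0],"jaw":1},{"offset":[-270,0,8],"twist":[0,1.8,0],"jaw":1},{"offset":[-270,0,8],"twist":[0,1.8,0],"jaw":1},{"offset":[-269,0,40],"twist":[0,1.8,0],"jaw":1},{"offset":[-268,0,80],"twist":[0,1.8,0],"jaw":1},{"offset":[-267,0,105],"twist":[0,1.8,0],"jaw":1},{"offset":[-267,0,113],"twist":[0,1.8,0],"jaw":1},{"offset":[-267,0,113],"twist":[0,1.8,0],"jaw":1}]'
python3 -c "
from h import *
clat();clgo((150,95))"
```

```text
clock: 17.0
tcp_pos: [0.683, 0.1756, 0.0933]
orientation: [-0.002, 0.018, 1.0, -0.0]
wrist_force: [0.7, -0.3, 0.4]
finger_gap: -0.0004
[148.6   0.2  93.3] F [ 0.7 -0.3  0.4] clk 17.0
clock 17.00 tcp [0.683  0.1756 0.0933] gap -0.0004 F [ 0.7 -0.3  0.4]
offset mm [-1.4 -0.2 -1.7] twist deg [-0.01 -0.23 -0.03]
```

```bash
python3 -m jog '[{"offset":[8,0,0],"twist":[0,0,0],"jaw":1},{"offset":[16,0,0],"twist":[0,0,0],"jaw":1},{"offset":[23,0,0],"twist":[0,0,0],"jaw":1},{"offset":[30,0,-3],"twist":[0,0,0],"jaw":1},{"offset":[36,0,-7],"twist":[0,0,0],"jaw":1},{"offset":[41,0,-11],"twist":[0,0,0],"jaw":1},{"offset":[45,0,-14],"twist":[0,0,0],"jaw":1},{"offset":[45,0,-14],"twist":[0,0,0],"jaw":1}]'
python3 -c "
from h import *
clat()"
python3 -m jog '[{"offset":[5,0,0],"twist":[0,0,0],"jaw":1},{"offset":[10,0,0],"twist":[0,0,0],"jaw":1},{"offset":[15,0,0],"twist":[0,0,0],"jaw":1},{"offset":[19,0,1],"twist":[0,0,0],"jaw":1},{"offset":[24,0,2.5],"twist":[0,0,0],"jaw":1},{"offset":[29,0,5],"twist":[0,0,0],"jaw":1}]'
python3 -c "
from h import *
clat();clgo((63.6,94))"
```

```text
clock: 17.8
tcp_pos: [0.6377, 0.1772, 0.1083]
orientation: [-0.002, 0.018, 1.0, -0.0]
wrist_force: [0.8, 0.2, 1.2]
finger_gap: 0.0002
[103.2   0.2 108.3] F [0.8 0.2 1.2] clk 17.8
clock: 18.4
tcp_pos: [0.609, 0.1784, 0.1039]
orientation: [-0.001, 0.018, 1.0, 0.0]
wrist_force: [4.6, 0.8, 1.1]
finger_gap: 0.0001
[ 74.5   0.4 103.9] F [4.6 0.8 1.1] clk 18.4
clock 18.40 tcp [0.609  0.1784 0.1039] gap 0.0001 F [4.6 0.8 1.1]
offset mm [10.9 -0.4  9.9] twist deg [ 0.01 -0.12 -0.02]
```

```bash
python3 -m jog '[{"offset":[4,0,3],"twist":[0,0,0],"jaw":1},{"offset":[8,0,6.5],"twist":[0,0,0],"jaw":1},{"offset":[11,0,10],"twist":[0,0,0],"jaw":1},{"offset":[14,0,14],"twist":[0,0,0],"jaw":1},{"offset":[17,0,19],"twist":[0,0,0],"jaw":1},{"offset":[22,0,22],"twist":[0,0,0],"jaw":1},{"offset":[26,0,25],"twist":[0,0,0],"jaw":1},{"offset":[28,0,27],"twist":[0,0,0],"jaw":1}]'
python3 - <<'E'
from h import *
import cv2
clat();clgo((44,74))
a=cv2.cvtColor(vision.read_camera("scene"),4)
cv2.imwrite("pics/g5.png",cv2.resize(a[150:260,290:410],None,fx=4,fy=4,interpolation=2))
E
```

```text
clock: 19.2
tcp_pos: [0.5805, 0.1795, 0.0769]
orientation: [-0.001, 0.018, 1.0, 0.0]
wrist_force: [3.6, -0.1, 3.6]
finger_gap: 0.0001
[46.1  0.4 76.9] F [ 3.6 -0.1  3.6] clk 19.2
clock 19.20 tcp [0.5805 0.1795 0.0769] gap 0.0001 F [ 3.6 -0.1  3.6]
offset mm [ 2.  -0.4  2.9] twist deg [ 0.01 -0.12 -0.01]
```

View pics/g5.png

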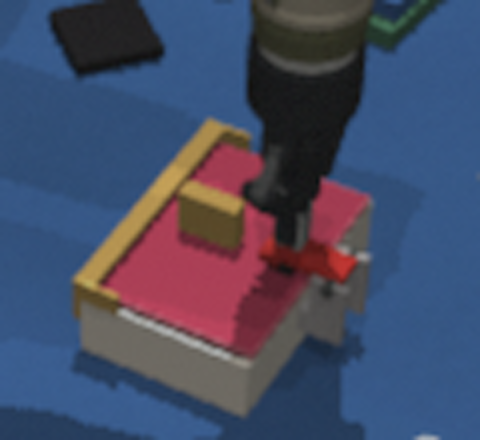

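The clasp is over onto the lid at about (300,260), under the fingertips. Pressing down.

```bash
python3 -m jog '[{"offset":[4,0,1],"twist":[0,0,0],"jaw":1},{"offset":[6,0,2.5],"twist":[0,0,0],"jaw":1},{"offset":[6,0,4],"twist":[0,0,0],"jaw":1},{"offset":[6,0,5],"twist":[0,0,0],"jaw":1},{"offset":[6,0,5],"twist":[0,0,0],"jaw":1}]'
python3 -c "
from h import *
clat()"
```

```text
clock: 19.75
tcp_pos: [0.5745, 0.1797, 0.0745]
orientation: [-0.0, 0.018, 1.0, 0.0]
wrist_force: [-2.2, 0.0, 20.2]
finger_gap: 0.0
[40.1  0.4 74.5] F [-2.2  0.  20.2] clk 19.8
```

```bash
python3 -m jog '[{"offset":[1,0,2],"twist":[0,0,0],"jaw":1},{"offset":[1,0,4],"twist":[0,0,0],"jaw":1},{"offset":[1,0,4.5],"twist":[0,0,0],"jaw":1},{"offset":[1,0,4.5],"twist":[0,0,0],"jaw":1}]'
python3 -c "
from h import *
clat()"
```

```text
clock: 20.15
tcp_pos: [0.5745, 0.1797, 0.0745]
orientation: [0.002, 0.018, 1.0, 0.0]
wrist_force: [-4.1, -3.0, 27.1]
finger_gap: -0.0003
[40.   0.4 74.5] F [-4.1 -3.  27.1] clk 20.1
```

```bash
python3 -m jog '[{"offset":[4,0,-1],"twist":[0,0,0],"jaw":1},{"offset":[4,0,3],"twist":[0,0,0],"jaw":1},{"offset":[4,0,6],"twist":[0,0,0],"jaw":1},{"offset":[4,0,6.5],"twist":[0,0,0],"jaw":1},{"offset":[4,0,6.5],"twist":[0,0,0],"jaw":1}]'
python3 -c "
from h import *
clat()"
python3 -m jog '[{"offset":[0,0,-5],"twist":[0,0,0],"jaw":1},{"offset":[0,0,-30],"twist":[0,0,0],"jaw":1},{"offset":[0,0,-80],"twist":[0,0,0],"jaw":1},{"offset":[50,0,-120],"twist":[0,0,0],"jaw":1},{"offset":[100,0,-130],"twist":[0,0,0],"jaw":1},{"offset":[150,0,-130],"twist":[0,0,0],"jaw":1},{"offset":[180,0,-130],"twist":[0,0,0],"jaw":1},{"offset":[180,0,-130],"twist":[0,0,0],"jaw":1}]'
python3 - <<'E'
from h import *
import cv2
a=cv2.cvtColor(vision.read_camera("scene"),4);b=cv2.cvtColor(vision.read_camera("top"),4)
cv2.imwrite("pics/g6.png",np.hstack([cv2.resize(b[170:270,190:290],(400,400),interpolation=2),cv2.resize(a[160:260,300:400],(400,400),interpolation=2)]))
R=Ro.from_euler('Z',CY,degrees=True)
for n,(u0,v0),dx in(("top",(190,170),0),("scene",(300,160),400)):
    for l in((85-55,19,74),(85-55,-19,74),(65,90,55),(65,-90,55),(-55,-90,61)): print(n,l,((proj(n,C+R.apply(np.array(l)/1e3))[0]-[u0,v0])*4+[dx,0]).round())
E
```

```text
clock: 20.65
tcp_pos: [0.5693, 0.18, 0.0742]
orientation: [0.003, 0.018, 1.0, 0.0]
wrist_force: [-16.2, -3.2, 48.2]
finger_gap: 0.0002
[34.8  0.6 74.2] F [-16.2  -3.2  48.2] clk 20.6
clock: 21.45
tcp_pos: [0.3807, 0.1857, 0.2013]
orientation: [-0.002, 0.016, 1.0, -0.001]
wrist_force: [1.3, -0.1, 0.8]
finger_gap: -0.0002
top (30, 19, 74) [197. 204.]
top (30, -19, 74) [255. 208.]
top (65, 90, 55) [ 99. 148.]
top (65, -90, 55) [369. 165.]
top (-55, -90, 61) [357. 345.]
scene (30, 19, 74) [639. 178.]
scene (30, -19, 74) [614. 211.]
scene (65, 90, 55) [727. 155.]
scene (65, -90, 55) [610. 314.]
scene (-55, -90, 61) [454. 244.]
```

View pics/g6.png

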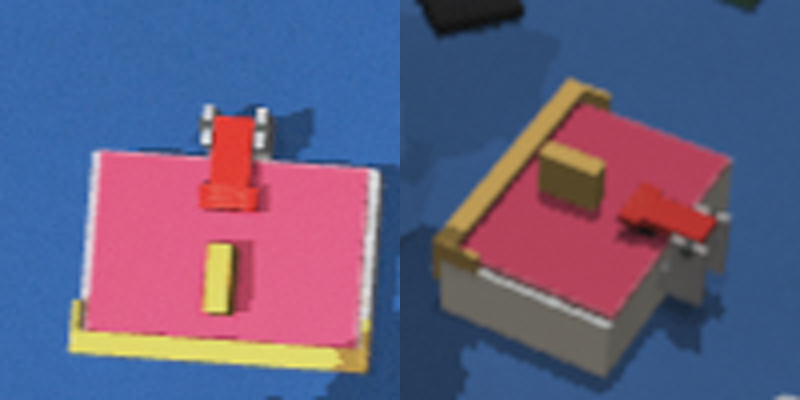

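The clasp lies flat on the lid. Its end corners are at (200,208) and (258,210) in the left half (top view), within about 1 px of the fully-down prediction. The lid is seated under the lip and the gripper is clear, so I'm handing in.

```bash
python3 -c "
from workcell import order
print(order.hand_in())"
```

```text
the job is handed in; nothing more can be done
None
```

The make-up case is packed and closed, and I handed the job in at about 21.5 s on the robot's clock, well under the 72 s limit. No verdict came back.

- **Palette:** I set it down flat in the free part of the case. The wrist force showed it touching the floor before I opened the fingers, and a later picture shows it flat in the bay.
- **Lid:** The first slide hit the edge of the gold lip with about 12 N. I backed off, lowered the lid and slid it in until it touched the stop wall. Its near edge read 64.5 to 66 mm from the case's middle, against the expected 65 mm. I then lowered it and released it, and the pictures show it seated under the lip.
- **Clasp:** I swung it over with the shut fingers and pressed it down. Under more force the fingertip stopped at 74.2–74.5 mm, against 74 mm for fully down. In the last pictures its end is within about 2 pixels of where a fully-down clasp should appear.

**Remaining doubts:**
- **Press force:** The final press reached about 48 N on the wrist sensor. It was through the fingertips, not the arm or the gripper's body, and stayed under the 120 N wrist limit.
- **Other items:** I did not measure the bystanders again at the end. None of the moves was planned near them, and the forces I read gave no sign of contact with them.

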